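Portion craft balls from a dial-cap dispenser and stamp the card

ROBOT

A 7-joint arm with a two-finger parallel gripper is mounted at the origin on the work surface. World frame = base frame: x ahead of the robot, y to its left, z up, the work surface at z = 0. Lengths are in m, angles in rad, forces in N, time in s.
With the tool pointing down it reaches from about 0.425 to 0.95 m from the base axis. Payload 4.7 kg.
Tool frame: the origin (TCP) lies on the centre line of the jaws, within the pads' length; the fingertips stand robot.nose_length ahead of it and the grasp point (between the pads) lies 8 mm behind it (robot.nose_length is the distance from the TCP to the fingertips, in m); z points along the fingers, y is the line along which they close (so a half turn about z gives the same grasp; the last joint's range is limited). The gripper opens to 85 mm and grips with 20 to 120 N. Pads are 22 mm wide; open, the fingers measure 114 mm over their backs; the gripper's body (76 mm by 85 mm) begins 54 mm behind the grasp point. The pads swing forward as they close: fully open they stand 13 mm farther back than shut.
Start: joints at [-0.029, 0.469, -0.049, 1.532, 0.024, 1.141, -0.082], TCP at [0.675, 0, 0.242] pointing down, gripper open.
Joint ranges: [-2.59, 2.59], [-0.33, 1.99], [-1.39, 1.29], [0.1, 2.45], [-1.04, 4.18], [0.21, 1.99], [-2.66, 2.66]. Speed limits (rad/s): [2.57, 2.57, 3.14, 3.14, 3.14, 3.14, 3.14].

INTERFACE

Orientations are given as [roll, pitch, yaw] about the fixed x, y, z axes, in that order (R = Rz(yaw) Ry(pitch) Rx(roll)).
In Python, from plant import robot gives the robot as it stands. Calls block until the motion is done:
- robot.goto(position, orientation): joint-space move of the TCP to a pose.
- robot.move_straight(position, vel=0.15, attitude=None, contact_N=None): straight line of the TCP; attitude=None keeps the orientation; vel is the mean speed in m/s. With contact_N (N) it stops when the force on the tool has changed by that much, and returns True; else False.
- robot.move_joints(angles): joint-space move.
- robot.grip(opening, strength=None): opening from 0.0 (shut) to 1.0 (fully open); strength is the grip in N (None keeps the last); returns when the fingers have stopped.
- robot.sleep(seconds).
- robot.inverse_kinematics(position, orientation): joint angles nearest the present ones, or None.
- robot.sense(): the state.
- robot.grab_frame(name): name is "scene" or "side" or "wrist"; returns a dict with "image" (420x560x3 uint8, red, green, blue), "range_z" (420x560 float32, m along the optical axis (not along the pixel's ray), 0 where there is no reading), "fx", "fy", "cx", "cy" (pixels), "R" (3x3) and "t" (3): a world point X has camera coordinates R X + t. Camera axes: x right, y down, z forward; pixel columns grow to the right and rows downward; lengths in m; the calibration is good to about 2 mm. A picture is of the moment at which its call begins.
A pose or a line that the arm cannot do raises robot.IKError and nothing moves.
- robot.close_job(): hands the job in; it is judged then, once.
The state is a dict: "t": time; "joint_pos": joint angles; "joint_velocities": joint speeds; "effort": joint torques, N m; "tcp_pos": TCP position; "tcp_rot": TCP orientation; "wrist_force": force on the tool from outside, world axes, zero at the start; "torque": the same for the moment, N m; "opening": opening from 0.0 (shut) to 1.0 (fully open); "gripper_force": force on a finger pad.
Only numpy, scipy, OpenCV 4.12 (cv2) and the standard library are available. Lean on these libraries where they do the work, as an engineer would, in place of code of your own. Each camera call takes 0.05 s, during which the arm holds its last target. There are 200 camera calls.

TASK

Turn the yellow dial on the ball dispenser's cap until the one hole that lets the balls through lies squarely over the outlet, then swing the jar over by its red crank handle so that all five balls drop into the green tray, and swing it back fully upright. Then log the portion: set the hand stamp straight inside the green frame on the card, press it down until its foot clicks, and leave it standing there. Do not disturb the other things on the table.

Things in the scene. Friction and masses are not known exactly. Their poses are not given: they have to be found in the camera images.
- dial_grip (a point): black bar (38 mm tall, 14 mm wide along x, 46 mm long along y) on the yellow dial of the dispenser's cap: the point on the dial's axis, 25 mm above the dial's face. It turns with the dial; z is up while the jar is upright. Pinch the bar across x
- big_hole (a point): centre of the dial's 46 mm hole, 33 mm from the dial's axis towards dial_grip's -x, on the face of the dial (126 mm across). Also in the dial, as far out, an 18 mm hole 62 degrees from it towards dial_grip's +y, and a 12 mm hole 62 degrees towards -y
- outlet (a point): centre of the outlet, a 46 mm opening in the jar's white lid, under the dial, 33 mm from the dial's axis, beside the red mark on the jar's front rim. It tips with the jar
- dial (a joint): angle of the dial on the jar, rad, growing counterclockwise seen from above; limits -1.4 and 1.4; stays where it is left (0.06 N m). At 0 the 46 mm hole lies exactly over the outlet, at +1.08 the 18 mm hole is over it, at -1.08 the 12 mm hole. It must be within 0.17 rad of 0 for the hole to count as over the outlet. Should a ball stick in the outlet, rock the jar
- jar (a joint): tipping angle of the clear jar (120 mm across, 110 mm tall) on its stand, rad: 0 upright, against a stop; it grows as its top swings towards the stand's front, over the tray, to a stop at 2.1 (120 degrees); level at 1.57. Stays about where it is left (0.15 N m)
- crank_axis (a point): fixed point on the jar's level tipping axis, 145 mm to the side of the jar's middle and 150 mm above the table. Its axes are the stand's: -x its front (tray side), y along the tipping axis (the jar is towards +y), z up
- crank_grip (a point): place to grip the red crank handle from above, across x of crank_axis: a round rod 16 mm thick, 100 mm long along the tipping axis (42 mm of it beyond this point to the free end, 58 mm towards the jar). At jar angle t it is 100 cos(t + 30 deg) mm in x and 100 sin(t + 30 deg) mm in z from crank_axis (radius 100 mm)
- tray_floor (a point): centre of the floor (inside 200 by 120 mm, x by y; walls 45 mm above the floor) of the green catch tray fixed in the stand, 15 mm above the table
- ball0_center (a point): centre of a craft ball 22 mm across, in the jar at the start (5 balls in all)
- ball1_center (a point): centre of a craft ball 22 mm across, in the jar at the start (5 balls in all)
- ball2_center (a point): centre of a craft ball 22 mm across, in the jar at the start (5 balls in all)
- ball3_center (a point): centre of a craft ball 22 mm across, in the jar at the start (5 balls in all)
- ball4_center (a point): centre of a craft ball 22 mm across, in the jar at the start (5 balls in all)
- stamp_mid (a point): middle of the loose hand stamp, 50 mm above its underside (100 mm tall). Black grip on top, 30 mm wide along x and 50 mm long along y, from 54 to 100 mm above the underside: take it there, 28 mm above this point, across x. Blue housing below 40 by 56 mm. z up. Mass about 0.17 kg
- stamp_foot (a joint): travel of the stamp's sprung grey foot (34 by 50 mm, x by y) into the housing, m: 0 free (the stamp stands on it so), 0.010 fully pressed; it starts to move at 3 N and takes 8 N at the end; it clicks at 0.006
- card_frame (a point): centre of the green frame printed on the paper card (fixed, 2 mm thick, 100 by 130 mm), on its top face; the frame is 64 mm inside along x and 80 mm inside along y
- glue_bottle: bystander: white glue bottle with a blue label and an orange cap, 52 mm across, 150 mm tall; origin at the centre of its underside
- paint_pot: bystander: red paint pot, 48 mm across, 55 mm tall; origin at the centre of its underside
- tape_roll: bystander: roll of tape lying flat, 90 mm across, 24 mm tall; origin at the centre of its underside
- brush: bystander: flat paint brush lying down, 180 mm long, 20 mm thick, along its x; origin at the centre of its underside
- egg_cup: bystander: blue egg cup, 60 mm across, 60 mm tall; origin at the centre of its underside
- wooden_hen: bystander: yellow wooden hen figure, 90 mm long, 100 mm tall; origin at the centre of its underside
Things that resemble listed ones, but are neither listed nor needed, are in the scene too. Leave any purple or turquoise look-alike of the part that bears stamp_mid alone.

How it is judged:
On the way, in this order (a step that is already met when the one before it is completed fails the run):
1. the 46 mm hole is over the outlet while the jar is still upright (value of joint dial between -0.17 and 0.17 rad and value of joint jar below 0.12 rad), for 0.2 s.
2. all five balls have dropped into the tray (x of ball0_center in the frame of tray_floor between -0.105 and 0.105 m and y of ball0_center in the frame of tray_floor between -0.065 and 0.065 m and z of ball0_center in the frame of tray_floor between -0.01 and 0.045 m and x of ball1_center in the frame of tray_floor between -0.105 and 0.105 m and y of ball1_center in the frame of tray_floor between -0.065 and 0.065 m and z of ball1_center in the frame of tray_floor between -0.01 and 0.045 m and x of ball2_center in the frame of tray_floor between -0.105 and 0.105 m and y of ball2_center in the frame of tray_floor between -0.065 and 0.065 m and z of ball2_center in the frame of tray_floor between -0.01 and 0.045 m and x of ball3_center in the frame of tray_floor between -0.105 and 0.105 m and y of ball3_center in the frame of tray_floor between -0.065 and 0.065 m and z of ball3_center in the frame of tray_floor between -0.01 and 0.045 m and x of ball4_center in the frame of tray_floor between -0.105 and 0.105 m and y of ball4_center in the frame of tray_floor between -0.065 and 0.065 m and z of ball4_center in the frame of tray_floor between -0.01 and 0.045 m), for 0.2 s.
3. the jar is back upright (value of joint jar below 0.12 rad), for 0.2 s.
4. the stamp is pressed inside the frame on the card until its foot clicks (x of stamp_mid in the frame of card_frame between -0.016 and 0.016 m and y of stamp_mid in the frame of card_frame between -0.016 and 0.016 m and angle between the x axis of stamp_mid and the x axis of card_frame, either way round below 0.3 rad and angle between stamp_mid's own z axis and vertical below 0.12 rad and value of joint stamp_foot above 0.006 m and height (world z) of stamp_mid below 0.06 m), for 0.1 s.
At the end, for the whole second after the job is handed in: All five balls lie in the tray, the jar is upright within 0.12 rad, and the stamp stands at rest, its foot sprung out again, upright within 0.12 rad on the card, its middle within 16 mm of the frame's centre along each side of the frame and turned at most 0.3 rad from it (either way round) (all of step 2 and value of joint jar below 0.12 rad and x of stamp_mid in the frame of card_frame between -0.016 and 0.016 m and y of stamp_mid in the frame of card_frame between -0.016 and 0.016 m and angle between the x axis of stamp_mid and the x axis of card_frame, either way round below 0.3 rad and angle between stamp_mid's own z axis and vertical below 0.12 rad and height (world z) of stamp_mid between 0.045 and 0.06 m and value of joint stamp_foot below 0.002 m and linear speed of stamp below 0.02 m/s); the robot touches nothing.
It fails at once if a bystander is moved by more than 40 mm (distance of any of glue_bottle, paint_pot, tape_roll, brush, egg_cup, wooden_hen from where it was at the start of the episode above 0.04 m).
It also fails if it takes over 72 s, if anything falls off the work surface, if the arm or the gripper's body presses on something with over 40 N, if the wrist force passes 120 N, or if a joint passes its speed limit or range.

## Working session

There is one attempt and no reset: what is moved stays moved. The work goes in short steps, each a Python script; the robot and the scene stay as the last script left them, time stands still between calls to the robot, and variables do not carry over. Pictures are saved under pics/ and viewed, at most 10 in all, crops included, and the job is handed in when it is done.

```bash
ls; mkdir -p pics; cat > h.py <<'E'
import numpy as np, cv2
from plant import robot
def cloud(f):
    z=f["range_z"]; v,u=np.indices(z.shape)
    P=np.stack([(u-f["cx"])/f["fx"]*z,(v-f["cy"])/f["fy"]*z,z],-1)
    return (P-f["t"])@f["R"]   # world = R^T (P - t)
def grab(n):
    f=robot.grab_frame(n); f["P"]=cloud(f); f["hsv"]=cv2.cvtColor(f["image"],cv2.COLOR_RGB2HSV); return f
def save(f,n): cv2.imwrite(f"pics/{n}.png",f["image"][...,::-1])
E
python3 - <<'E'
from h import *
import pickle
F={}
for n in("scene","side","wrist"):
    F[n]=grab(n)
    f=F[n]; print(n,f["fx"],-f["R"].T@f["t"],f["R"][2])
pickle.dump(F,open("F.pkl","wb"))
cv2.imwrite("pics/a.png",F["scene"]["image"][...,::-1]);cv2.imwrite("pics/b.png",F["side"]["image"][...,::-1])
print(robot.nose_length,robot.sense())
E
```

```text
pics
scene 391.388179059781 [ 1.31816877 -0.43109899  0.73479079] [-0.71331558  0.45827587 -0.5302491 ]
side 511.1552792205406 [ 0.20095485 -1.01735609  0.87473724] [ 0.26311722  0.80648762 -0.52947809]
wrist 313.1311817377799 [0.67433915 0.06630945 0.37225371] [-0.00242702 -0.26201531 -0.96506067]
0.011 {'t': 0.15, 'joint_pos': array([-0.02889888,  0.46928582, -0.04858349,  1.53337613,  0.02409083,
        1.14098589, -0.08229423]), 'joint_velocities': array([-0.00153575, -0.00139029,  0.00083643, -0.00481532, -0.00024967,
       -0.00051142, -0.00080851]), 'effort': array([ 3.33697863e-04, -5.10767841e+01, -4.67274967e-02, -2.37979531e+01,
        1.07760131e-02,  5.44104041e-03, -2.80327527e-05]), 'tcp_pos': array([6.74595151e-01, 1.48081915e-05, 2.41500823e-01]), 'tcp_rot': array([-3.14012291e+00,  4.04834573e-05,  1.57081162e+00]), 'wrist_force': array([ 0.59748793, -0.4584653 , -0.01071274]), 'torque': array([-0.02228728, -0.02944379, -0.02215678]), 'gripper_force': 0.0, 'opening': 1.0038558262527035}
```

View pics/a.png

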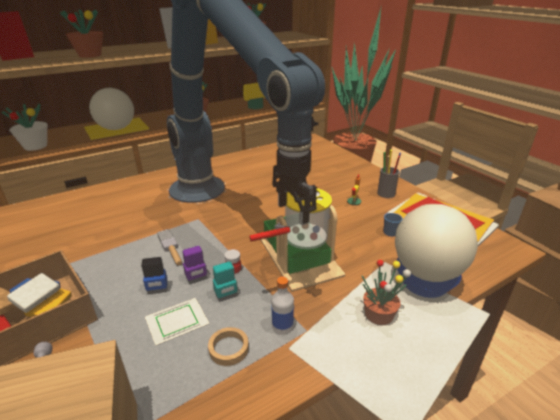

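View pics/b.png

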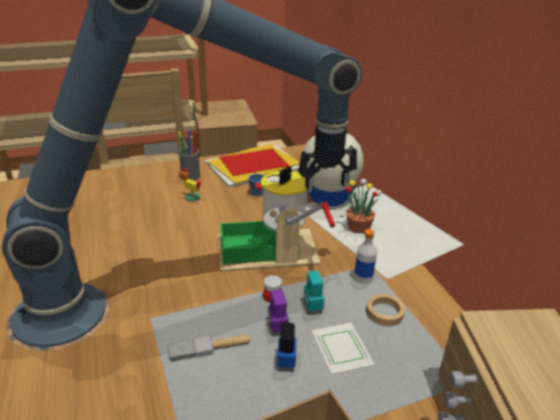

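The scene view shows the dispenser at (300,220), with its red crank at (270,234). The blue stamp is at (154,275), the card at (177,320), and the purple and turquoise decoys at (194,264) and (224,280). In the side view, the dial is at (283,183), the crank tip at (328,214), the tray at (248,242), the stamp at (287,345) and the card at (342,347).

```bash
cat > m.py <<'E'
from h import *
import pickle
F=pickle.load(open("F.pkl","rb"))
R={"yellow":((22,120,120),(34,255,255)),"green":((55,80,30),(80,255,255)),"red":((0,180,100),(5,255,255)),"red2":((174,150,100),(180,255,255)),"blue":((105,120,60),(122,255,255)),"black":((0,0,0),(180,255,40)),"purple":((130,80,40),(150,255,255))}
for n in("scene","side","wrist"):
    f=F[n];P=f["P"]
    for c,(a,b) in R.items():
        m=cv2.inRange(f["hsv"],a,b)
        ok=(f["range_z"]>0)&(P[...,0]>.3)&(P[...,0]<1.1)&(abs(P[...,1])<.6)&(P[...,2]>-.01)&(P[...,2]<.27)
        m=m*ok.astype(np.uint8)
        k,l,s,ce=cv2.connectedComponentsWithStats(m)
        for i in range(1,k):
            if s[i,4]<25: continue
            q=P[l==i]; print(n,c,s[i],"med",np.median(q,0).round(3),"lo",np.percentile(q,3,0).round(3),"hi",np.percentile(q,97,0).round(3))
E
python3 m.py
python3 - <<'E'
import cv2
s=cv2.imread("pics/b.png")[140:390,140:440]
w=__import__('pickle').load(open("F.pkl","rb"))["wrist"]["image"][...,::-1]
cv2.imwrite("pics/c.png",cv2.resize(s,None,fx=2.4,fy=2.4,interpolation=2))
cv2.imwrite("pics/d.png",w)
E
```

```text
scene yellow [313 189  19  24 249] med [0.632 0.128 0.221] lo [0.575 0.087 0.217] hi [0.661 0.158 0.222]
scene yellow [287 193  13  19 140] med [0.598 0.05  0.22 ] lo [0.554 0.036 0.218] hi [0.629 0.07  0.222]
scene yellow [395 202  16  11  40] med [0.54  0.558 0.018] lo [0.526 0.518 0.015] hi [0.556 0.598 0.02 ]
scene yellow [393 260   7   8  43] med [0.847 0.184 0.135] lo [0.741 0.179 0.013] hi [0.854 0.318 0.139]
scene yellow [395 275   8   8  50] med [0.887 0.152 0.135] lo [0.779 0.146 0.001] hi [0.894 0.287 0.139]
scene yellow [ 39 298  23  15  56] med [ 0.45  -0.534  0.048] lo [ 0.436 -0.561  0.046] hi [ 0.461 -0.518  0.05 ]
scene green [289 246   9  10  44] med [0.542 0.091 0.014] lo [0.52  0.073 0.013] hi [0.556 0.104 0.017]
scene red [404 205  13   8  36] med [0.566 0.568 0.02 ] lo [0.556 0.539 0.017] hi [0.573 0.598 0.023]
scene red [250 228  39  12 198] med [ 0.663 -0.056  0.205] lo [ 0.629 -0.101  0.185] hi [ 0.673 -0.003  0.208]
scene blue [144 274  21   8  90] med [ 0.491 -0.302  0.052] lo [ 0.479 -0.326  0.049] hi [ 0.5   -0.28   0.059]
scene purple [183 246  23  33 46
[... 3156 characters left out ...]
0.584 0.08  0.227] hi [0.62  0.105 0.259]
wrist black [ 160  256   28   74 1164] med [0.631 0.002 0.259] lo [ 0.63  -0.009  0.246] hi [0.632 0.011 0.269]
wrist black [ 375  256   28   74 1227] med [0.717 0.002 0.259] lo [ 0.717 -0.009  0.244] hi [0.718 0.011 0.269]
wrist black [129 267  28  26 163] med [0.619 0.007 0.262] lo [0.618 0.006 0.251] hi [0.621 0.008 0.269]
wrist black [406 267  29  26 166] med [0.729 0.007 0.262] lo [0.727 0.006 0.251] hi [0.73  0.008 0.27 ]
wrist black [110 409  10  11  62] med [ 0.473 -0.274  0.074] lo [ 0.469 -0.276  0.066] hi [ 0.479 -0.272  0.079]
wrist purple [ 96 376  16  19 197] med [ 0.483 -0.205  0.1  ] lo [ 0.476 -0.216  0.098] hi [ 0.489 -0.194  0.101]
```

View pics/c.png

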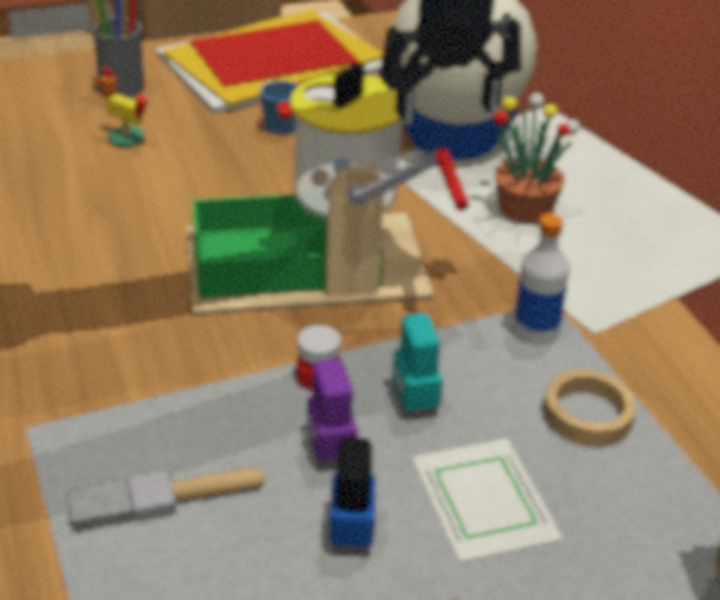

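View pics/d.png

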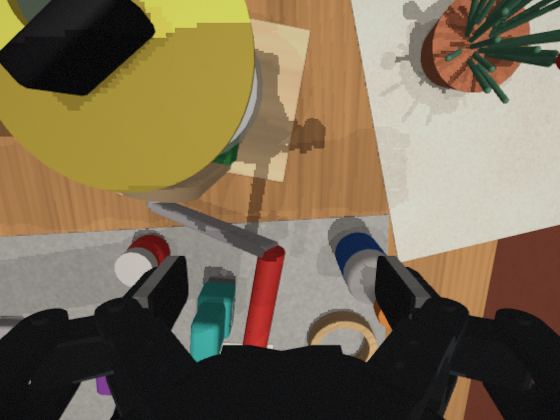

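The crop shows the red outlet mark on the rim at crop (285,110), on the -x (tray) side. The bar is at crop (348,87), with a hole left of it. The wrist view shows only part of the dial, at top left, so I'll look from above it.

```bash
python3 - <<'E'
from h import *
import pickle
q=robot.sense()
robot.goto([0.60,0.06,0.42],q["tcp_rot"])
f=grab("wrist"); pickle.dump(f,open("W.pkl","wb")); save(f,"e")
P=f["P"];hs=f["hsv"]
# dial circle
m=cv2.inRange(hs,(20,120,90),(36,255,255))*((abs(P[...,2]-.221)<.006).astype(np.uint8))
c=max(cv2.findContours(m,0,1)[0],key=cv2.contourArea); c=cv2.convexHull(c)[:,0]
q=P[c[:,1],c[:,0]][:,:2]; ok=(np.linalg.norm(q-q.mean(0),axis=1)<.1); q=q[ok]
A=np.c_[2*q,np.ones(len(q))]; s=np.linalg.lstsq(A,(q**2).sum(1),rcond=None)[0]
print("dial",s[:2],"r",np.sqrt(s[2]+s[:2]@s[:2]),len(q))
m2=(P[...,2]>.25)&(P[...,2]<.268)&(hs[...,2]<70)&(np.hypot(P[...,0]-s[0],P[...,1]-s[1])<.05)
b=P[m2]; print("bar",len(b),b.mean(0),cv2.minAreaRect((b[:,:2]*1000).astype(np.float32)))
r=(cv2.inRange(hs,(0,150,60),(8,255,255))>0)&(P[...,2]>.1)
k,l,st,ce=cv2.connectedComponentsWithStats(r.astype(np.uint8))
for i in range(1,k):
    if st[i,4]<15: continue
    b=P[l==i]; print("red",st[i],np.median(b,0),cv2.minAreaRect((b[:,:2]*1000).astype(np.float32)))
F=pickle.load(open("F.pkl","rb"));f=F["side"];P=f["P"]
b=P[180:193,250:266].reshape(-1,3); h=f["hsv"][180:193,250:266].reshape(-1,3); k=((h[:,0]<10)|(h[:,0]>172))&(h[:,1]>150); print("mark",b[k].round(3)[:12])
E
```

```text
dial [0.59854604 0.09592051] r 0.06288036207733128 49
bar 687 [0.59860724 0.09692114 0.25794495] ((598.349365234375, 96.36637115478516), (44.742881774902344, 12.982266426086426), 36.39747619628906)
red [450  89  16  15 187] [0.81692592 0.15766848 0.13519459] ((818.9607543945312, 157.90501403808594), (15.738241195678711, 17.188135147094727), 15.781229972839355)
red [490 128  16  13 156] [0.8763312  0.11155578 0.13505424] ((877.4650268554688, 111.45381164550781), (15.314784049987793, 12.234209060668945), 86.95618438720703)
red [209 130  14  20 214] [0.52963639 0.10935756 0.21634124] ((561.4637451171875, 111.8801040649414), (79.38488006591797, 19.848316192626953), 5.527126789093018)
red [318 237  28  76 884] [ 0.65838713 -0.05024123  0.20624329] ((645.4967041015625, 15.705543518066406), (46.83057403564453, 233.17713928222656), 11.13014030456543)
mark [[0.526 0.121 0.215]
 [0.526 0.112 0.219]
 [0.53  0.116 0.217]
 [0.532 0.112 0.219]
 [0.524 0.114 0.216]
 [0.526 0.113 0.216]
 [0.528 0.108 0.218]
 [0.531 0.109 0.218]
 [0.534 0.112 0.215]
 [0.523 0.11  0.215]
 [0.524 0.104 0.218]
 [0.527 0.107 0.216]]
```

View pics/e.png

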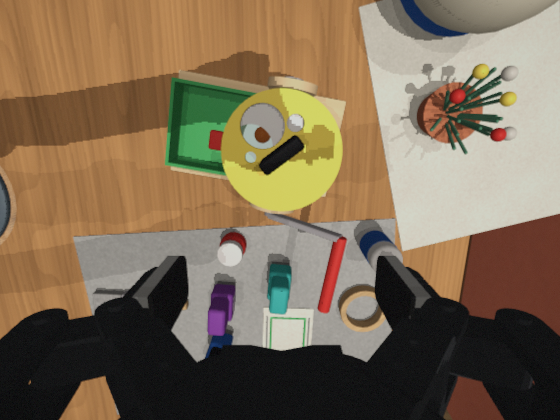

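From above: dial axis at pixel (282,150), bar from (262,168) to (302,143), 46 mm hole at (262,122), red mark at (215,140), and rod from (342,240) to (325,310). The fit gives a dial radius of 62.9 mm and a bar of 45x13 mm. The bar lies at 36.4°, so the hole is at 126.4°. The mark is at 168.5°, and stand yaw is about -11.5°, consistent with the rod and tray. The dial needs a +42° turn.

```bash
cat >> h.py <<'E'
D=np.deg2rad
def ori(deg): return [np.pi,0,D(deg)]   # tool down, closing axis at deg-90
def dial_state(f):
    P=f["P"];hs=f["hsv"]
    m=(P[...,2]>.25)&(P[...,2]<.268)&(hs[...,2]<70)&(np.hypot(P[...,0]-.5985,P[...,1]-.096)<.035)
    b=P[m][:,:2]; ev=np.linalg.svd(b-b.mean(0),full_matrices=False)[2][0]
    return len(b),b.mean(0),np.rad2deg(np.arctan2(ev[1],ev[0]))%180
E
python3 - <<'E'
from h import *
c=[0.5985,0.0964]
robot.goto([*c,.31],ori(36.4))
print(robot.move_straight([*c,.241],vel=.1,contact_N=10), robot.sense()["tcp_pos"])
robot.grip(0,40); s=robot.sense(); print(s["opening"],s["gripper_force"],s["wrist_force"])
for a in np.linspace(36.4,78.5,4)[1:]:
    robot.goto([*c,.241],ori(a)); s=robot.sense(); print(a,s["tcp_pos"],s["tcp_rot"],s["wrist_force"],s["torque"][2])
robot.grip(1.0)
robot.move_straight([*c,.33],vel=.2)
robot.goto([0.60,0.06,0.42],ori(78.5))
f=grab("wrist"); save(f,"f"); print(dial_state(f), robot.sense()["t"])
E
```

```text
False [0.5990221  0.09646595 0.24169665]
0.15257273337855368 43.59780550003052 [-0.13417218 -0.40414927  2.00692518]
50.43333333333333 [0.59871367 0.09604226 0.2412163 ] [ 3.14118773e+00 -2.07741145e-04  8.76624115e-01] [-0.14728392 -1.73414279  2.34358272] 0.09703849480156455
64.46666666666667 [0.598762   0.09600045 0.24123418] [ 3.14094683e+00 -1.52196051e-05  1.11990672e+00] [-0.08067696 -1.1027615   1.75785921] 0.08996956849013221
78.5 [0.59883785 0.09596808 0.24123524] [3.14077670e+00 2.08095113e-04 1.36413263e+00] [ 0.4113042  -2.16172403  2.33792875] 0.05947538786645927
(671, array([0.59842704, 0.09732158]), np.float64(77.88445226467331)) 6.25
```

The dial is aligned: the bar is at 77.9° against a target of 78.5°. Next is the crank.

```bash
cat >> h.py <<'E'
ys=D(-11.5); X=np.array([np.cos(ys),np.sin(ys),0]); Y=np.array([-np.sin(ys),np.cos(ys),0])
AX=np.array([.5985,.096,.150])-.145*Y
def crank(t,dz=-.008):
    a=t+np.pi/6
    return AX+.1*np.cos(a)*X+np.array([0,0,.1*np.sin(a)+dz])
def swing(ts,vel=.09):
    for t in ts:
        robot.move_straight(crank(t),vel=vel)
        w=robot.sense()["wrist_force"]
        if np.linalg.norm(w)>45: print("force",t,w)
E
python3 - <<'E'
from h import *
g=crank(0); print(g)
robot.goto(g+[0,0,.09],ori(78.5))
print(robot.move_straight(g,vel=.12,contact_N=10))
robot.grip(0,40); s=robot.sense(); print(s["opening"],s["gripper_force"],s["wrist_force"])
swing(np.linspace(0,2.08,9)[1:])
robot.sleep(.6); s=robot.sense(); print(s["tcp_pos"],crank(2.08),s["wrist_force"],s["t"])
f=grab("side"); cv2.imwrite("pics/g.png",cv2.resize(f["image"][140:300,180:400,::-1],None,fx=3,fy=3))
E
```

```text
[ 0.65445562 -0.06335485  0.192     ]
False
0.16898718300743992 38.931663036346436 [ 6.36323563 -1.06342603  0.71704529]
[ 0.48788189 -0.03237765  0.19403676] [ 0.48544175 -0.02896859  0.19324143] [ 5.23356657 -8.01751147  1.42114024] 12.7167
```

View pics/g.png

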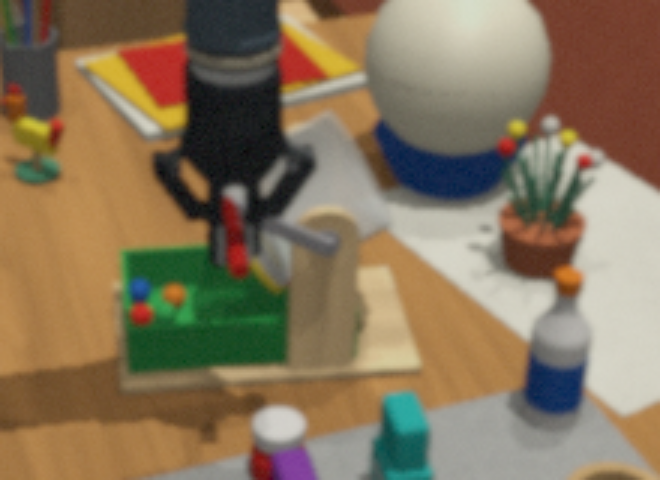

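The jar is over (handle at (235,235)). The tray shows blue, orange, red and greenish balls near (140–175, 285–315). I'll rock the jar, swing it back, and count from above.

```bash
python3 - <<'E'
from h import *
swing([1.8,2.08,1.8,2.08],.15); robot.sleep(.3)
swing(np.linspace(2.08,0,9)[1:],.12)
s=robot.sense(); print(s["tcp_pos"],crank(0),s["wrist_force"])
robot.grip(1.0)
robot.move_straight(crank(0)+[0,0,.1],vel=.25)
robot.goto([0.53,0.05,0.42],ori(78.5))
f=grab("wrist"); P=f["P"]; m=cv2.inRange(f["hsv"],(0,150,60),(8,255,255))>0
b=P[m&(P[...,2]>.17)&(P[...,2]<.22)&(P[...,1]<-.01)]; print("rod",np.median(b,0),b.max(0)); print(dial_state(f),robot.sense()["t"])
cv2.imwrite("pics/i.png",cv2.resize(f["image"][40:280,130:420,::-1],None,fx=2.4,fy=2.4))
E
```

```text
[ 0.6552459  -0.06153359  0.19210793] [ 0.65445562 -0.06335485  0.192     ] [2.98134303 3.83114335 1.81031958]
rod [ 0.65596826 -0.03952657  0.21209584] [ 0.66920688 -0.01001248  0.21560749]
(738, array([0.59047762, 0.09841455]), np.float64(78.19463924570348)) 19.475
```

View pics/i.png

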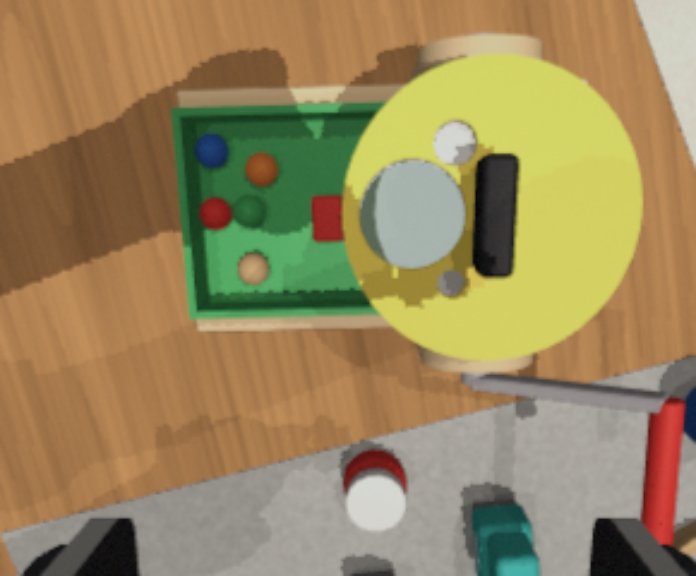

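All five balls (blue, orange, red, green, beige) are in the tray at (195–275, 150–270). The rod and bar both show about 0.07 rad of residual tilt. I'll push the rod down to the stop, then look at the stamp and card.

```bash
python3 - <<'E'
from h import *
import pickle
g=crank(0,0)+.004*X
robot.grip(0)
robot.goto(g+[0,0,.06],ori(78.5))
print("hit",robot.move_straight(g+[0,0,.012],vel=.04,contact_N=14),robot.sense()["tcp_pos"],robot.sense()["wrist_force"])
robot.move_straight(g+[0,0,.12],vel=.25)
robot.grip(1.0)
robot.goto([0.54,-0.20,0.42],ori(90))
f=grab("wrist"); pickle.dump(f,open("S.pkl","wb")); save(f,"j"); P=f["P"];hs=f["hsv"]
m=cv2.inRange(hs,(0,150,60),(8,255,255))>0
b=P[m&(P[...,2]>.17)&(P[...,2]<.22)&(P[...,1]<-.01)&(P[...,0]<.7)]; print("rod",np.median(b,0) if len(b) else 0)
def rect(m,n):
    k,l,s,_=cv2.connectedComponentsWithStats(m.astype(np.uint8))
    for i in range(1,k):
        if s[i,4]>80:
            b=P[l==i]; print(n,s[i],b.mean(0).round(4),cv2.minAreaRect((b[:,:2]*1000).astype(np.float32)))
W=(P[...,0]>.38)&(P[...,0]<.75)&(P[...,1]<-.2)&(P[...,1]>-.5)
rect((cv2.inRange(hs,(40,60,40),(85,255,255))>0)&W&(P[...,2]<.015),"frame")
rect((hs[...,1]<60)&(hs[...,2]>170)&W&(P[...,2]<.012),"card")
rect((hs[...,2]<60)&W&(abs(P[...,2]-.1)<.006),"grip")
rect((cv2.inRange(hs,(105,100,40),(125,255,255))>0)&W&(P[...,2]>.03),"house")
E
```

```text
hit True [ 0.65973565 -0.06446437  0.21899839] [ 0.40298009 -0.18037449  5.90538539]
rod [ 0.65724102 -0.0569173   0.20581834]
frame [299 191  34  47 139] [ 0.5864 -0.2997  0.0018] ((602.9922485351562, -292.44775390625), (61.71016311645508, 88.68169403076172), 0.7526457905769348)
frame [318 192  23  46 112] [ 0.6356 -0.2802  0.0018] ((638.8087768554688, -287.35845947265625), (36.56529235839844, 93.26193237304688), 21.244413375854492)
card [279 164  13  20  90] [ 5.449e-01 -2.161e-01  1.000e-04] ((543.4306640625, -216.5256805419922), (32.933509826660156, 20.92620849609375), 76.19969940185547)
card [388 164  14  23 117] [ 7.389e-01 -2.211e-01  1.000e-04] ((738.9916381835938, -219.99514770507812), (39.037025451660156, 21.550437927246094), 89.98210906982422)
card [ 256  173  118   85 3427] [ 0.5914 -0.2893  0.0009] ((590.9569091796875, -295.6401062011719), (163.40469360351562, 208.2581787109375), 76.20423126220703)
card [ 301  193   38   44 1513] [ 0.6085 -0.2922  0.0015] ((608.5573120117188, -293.0487976074219), (81.32618713378906, 64.96585083007812), 87.89306640625)
card [388 202  10  24  92] [ 7.436e-01 -2.903e-01 -1.000e-04] ((742.905517578125, -290.45245361328125), (16.464797973632812, 44.96444320678711), 5.190347671508789)
grip [227 220  26  31 524] [ 0.4755 -0.2969  0.0989] ((475.08123779296875, -297.76788330078125), (45.96096420288086, 28.191503524780273), 69.06558227539062)
house [228 206  31  38 292] [ 0.4806 -0.2848  0.0535] ((474.9539489746094, -297.4721374511719), (52.342411041259766, 38.79555130004883), 68.99584197998047)
```

View pics/j.png

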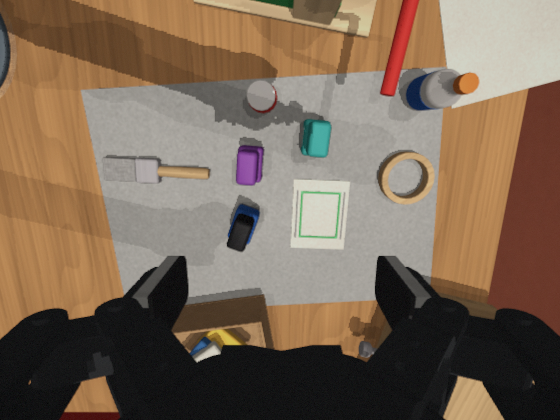

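The rod top is back at 0.206 m, so the jar is upright. In the picture the stamp grip is at (241,233), long axis 69°, centre (0.475,-0.298), top at 0.099 m as it should be. The frame centre is at (320,215), or (0.6085,-0.293), measuring 81x65 mm at about -2° yaw.

```bash
python3 - <<'E'
from h import *
s0=np.array([.475,-.2977]); c=np.array([.6085,-.293])
robot.goto([*s0,.20],ori(69))
print(robot.move_straight([*s0,.073],vel=.12,contact_N=10))
robot.grip(0,70); s=robot.sense(); print(s["opening"],s["gripper_force"],s["tcp_pos"])
robot.move_straight([*s0,.16],vel=.15)
robot.goto([*c,.16],ori(87.7))
robot.sleep(.2)
f=grab("wrist"); save(f,"k")
robot.move_straight([*c,.085],vel=.1)
print("hit",robot.move_straight([*c,.060],vel=.03,contact_N=13)); robot.sleep(.3)
s=robot.sense(); z=s["tcp_pos"][2]; print(s["tcp_pos"],s["wrist_force"],s["opening"],s["t"])
E
```

```text
False
0.3413161045912292 71.77992582321167 [ 0.47516479 -0.29779194  0.07326281]
hit True
[ 0.60900603 -0.29320143  0.06570748] [-1.83820847  0.58376219  6.11601402] 0.34273916574192753 30.575
```

```bash
python3 - <<'E'
from h import *
c=np.array([.6085,-.293])
robot.move_straight([*c,.0640],vel=.03,contact_N=10); robot.sleep(.2); s=robot.sense(); print(s["tcp_pos"],s["wrist_force"])
robot.move_straight([*c,.0748],vel=.03); print(robot.sense()["wrist_force"])
robot.grip(1.0); robot.sleep(.2)
robot.move_straight([*c,.2],vel=.15)
robot.goto([.575,-.20,.42],ori(90)); robot.sleep(.3)
f=grab("wrist"); save(f,"l"); P=f["P"];hs=f["hsv"]
W=(abs(P[...,0]-.6085)<.06)&(abs(P[...,1]+.293)<.06)
for n,m in(("grip",(hs[...,2]<60)&W&(abs(P[...,2]-.1)<.01)),("house",(cv2.inRange(hs,(105,100,40),(125,255,255))>0)&W&(P[...,2]>.02)),("card",(hs[...,1]<60)&(hs[...,2]>120)&W&(P[...,2]<.012)&(P[...,2]>.001))):
    b=P[m]; print(n,len(b),b.mean(0).round(4),np.percentile(b[:,2],[5,95]),cv2.minAreaRect((b[:,:2]*1000).astype(np.float32)))
m=cv2.inRange(hs,(0,150,60),(8,255,255))>0
b=P[m&(P[...,2]>.17)&(P[...,2]<.22)&(P[...,0]<.7)]; print("rod",np.median(b,0) if len(b) else 0,robot.sense()["t"])
E
```

```text
[ 0.60902713 -0.29322181  0.06544123] [-2.35275474  0.74598654  8.57522501]
[0.92418517 0.60087993 1.94461039]
grip 539 [ 0.6079 -0.2919  0.1004] [0.09577392 0.10250387] ((608.1054077148438, -293.09112548828125), (27.323577880859375, 46.97184753417969), 0.4475187659263611)
house 293 [ 0.6037 -0.2773  0.0487] [0.02475623 0.05663655] ((607.9249267578125, -293.0626525878906), (52.407737731933594, 37.940616607666016), 87.67704010009766)
card 1688 [ 0.6061 -0.2844  0.002 ] [0.00107788 0.00327607] ((608.260498046875, -293.1923828125), (119.51084899902344, 118.04612731933594), 0.07194380462169647)
rod [ 0.65754551 -0.0582791   0.20583957] 34.6083
```

View pics/l.png

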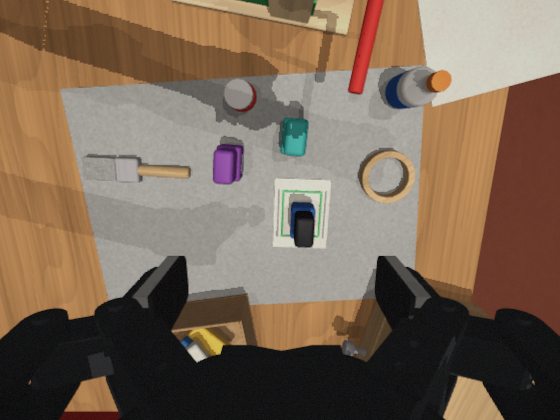

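The stamp stands upright and centred in the frame at (303,225), centre (0.608,-0.293), top at about 0.102 m. The bystanders are where they were, and the rod height shows the jar upright.

```bash
python3 -c "
from plant import robot
print(robot.close_job())"
```

```text
the job is handed in; nothing more can be done
None
```

I handed the job in at about 35 s of the 72 s allowed: dial aligned, all five balls in the tray, jar back upright, stamp pressed (about 9.6 mm by arm travel) and left standing centred in the frame; the hand-in gave no verdict.

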